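# Set the stock tags to match the bins

## Task

Each blue bin on the board has a hinged tag in front of it, green on one face and red on the other. Push tags over with a fingertip so that the full bins, and only those, show green upward, and the empty or nearly empty ones show red. Do not pinch the tags between the fingers, and leave the loose things on the board and bench where they are.

Things in the scene. Friction and masses are not known exactly. Their poses are not given: they have to be found in the camera images.
- board: plywood base board of the stock station, fixed to the bench, 228 x 540 x 14 mm (its x, y, z); origin under the middle on the bench, +x away from the robot towards the bins, +y to the left. Four places stand side by side on it, 130 mm apart along y: at each a blue bin (centre at board x +45 mm) and, 95 mm nearer the robot (board x -50 mm), the tag that belongs to it. All are fixed
- bin_full_nuts: blue open stock bin, 100 x 112 x 60 mm with a low front, standing on the board (rim 74 mm above the bench), heaped full of steel nuts up to 80 mm above the bench; origin at the centre of its underside. Which of the four places it stands at varies
- bin_full_bolts: blue open stock bin, 100 x 112 x 60 mm with a low front, standing on the board (rim 74 mm above the bench), heaped full of steel bolts up to 82 mm above the bench; origin at the centre of its underside. Which of the four places it stands at varies
- bin_empty: blue open stock bin, 100 x 112 x 60 mm with a low front, standing on the board (rim 74 mm above the bench), quite empty; origin at the centre of its underside. Which of the four places it stands at varies
- bin_low: blue open stock bin, 100 x 112 x 60 mm with a low front, standing on the board (rim 74 mm above the bench), nearly empty: a single bolt lies on its floor; origin at the centre of its underside. Which of the four places it stands at varies
- tag_a: fixed aluminium bracket of one tag, 62 x 30 mm, on the board straight in front of (95 mm nearer the robot than) the bin it belongs to; origin at the centre of its underside, 14 mm above the bench; x points from tag to bin. Two ears carry the tag's hinge pin, which runs along x, 34 mm above this origin (48 mm above the bench); the ears end 7 mm above the pin. Which place it stands at varies
- flap_a (a joint): hinge of tag_a's flap, rad: 0 = upright; +0.8 = leaning right (-y) against its stop, GREEN face upward; -0.8 = leaning left (+y) against its stop, RED face upward. Swings freely and falls to a stop by its own weight (30 g) once past upright; very light to push
- flap_a_edge (a point): middle of the free edge of tag_a's flap, which is a plate 46 mm wide (along x), 4 mm thick, reaching 55 mm from the hinge pin. At rest this edge is 39 mm to the side of the pin and 86 mm above the bench; upright it is 103 mm above the bench. z points from the pin to the edge, y out of the green face
- tag_b: fixed aluminium bracket of one tag, 62 x 30 mm, on the board straight in front of (95 mm nearer the robot than) the bin it belongs to; origin at the centre of its underside, 14 mm above the bench; x points from tag to bin. Two ears carry the tag's hinge pin, which runs along x, 34 mm above this origin (48 mm above the bench); the ears end 7 mm above the pin. Which place it stands at varies
- flap_b (a joint): hinge of tag_b's flap, rad: 0 = upright; +0.8 = leaning right (-y) against its stop, GREEN face upward; -0.8 = leaning left (+y) against its stop, RED face upward. Swings freely and falls to a stop by its own weight (30 g) once past upright; very light to push
- flap_b_edge (a point): middle of the free edge of tag_b's flap, which is a plate 46 mm wide (along x), 4 mm thick, reaching 55 mm from the hinge pin. At rest this edge is 39 mm to the side of the pin and 86 mm above the bench; upright it is 103 mm above the bench. z points from the pin to the edge, y out of the green face
- tag_c: fixed aluminium bracket of one tag, 62 x 30 mm, on the board straight in front of (95 mm nearer the robot than) the bin it belongs to; origin at the centre of its underside, 14 mm above the bench; x points from tag to bin. Two ears carry the tag's hinge pin, which runs along x, 34 mm above this origin (48 mm above the bench); the ears end 7 mm above the pin. Which place it stands at varies
- flap_c (a joint): hinge of tag_c's flap, rad: 0 = upright; +0.8 = leaning right (-y) against its stop, GREEN face upward; -0.8 = leaning left (+y) against its stop, RED face upward. Swings freely and falls to a stop by its own weight (30 g) once past upright; very light to push
- flap_c_edge (a point): middle of the free edge of tag_c's flap, which is a plate 46 mm wide (along x), 4 mm thick, reaching 55 mm from the hinge pin. At rest this edge is 39 mm to the side of the pin and 86 mm above the bench; upright it is 103 mm above the bench. z points from the pin to the edge, y out of the green face
- tag_d: fixed aluminium bracket of one tag, 62 x 30 mm, on the board straight in front of (95 mm nearer the robot than) the bin it belongs to; origin at the centre of its underside, 14 mm above the bench; x points from tag to bin. Two ears carry the tag's hinge pin, which runs along x, 34 mm above this origin (48 mm above the bench); the ears end 7 mm above the pin. Which place it stands at varies
- flap_d (a joint): hinge of tag_d's flap, rad: 0 = upright; +0.8 = leaning right (-y) against its stop, GREEN face upward; -0.8 = leaning left (+y) against its stop, RED face upward. Swings freely and falls to a stop by its own weight (30 g) once past upright; very light to push
- flap_d_edge (a point): middle of the free edge of tag_d's flap, which is a plate 46 mm wide (along x), 4 mm thick, reaching 55 mm from the hinge pin. At rest this edge is 39 mm to the side of the pin and 86 mm above the bench; upright it is 103 mm above the bench. z points from the pin to the edge, y out of the green face
- loose_nut: loose steel nut, 28 x 32 x 13 mm, lying on the front strip of the board near the tags; loose, to be left alone; origin at the centre of its underside
- jar: tall glass jar with a white lid, 67 mm wide, 104 mm high, left of the board; loose, to be left alone; origin at the centre of its underside
- screwdriver_7: orange screwdriver, 222 mm long, 29 mm high, lying at the right; loose, to be left alone; origin at the centre of its underside

How it is judged:
By the outcome, as a careful person would: the job done as asked, in the order asked, and still so for the second after the job is handed in, with the robot touching nothing.
It also fails if it takes over 42 s, if anything falls off the work surface, if the arm or the gripper's body presses on something with over 40 N, if the wrist force passes 120 N, or if a joint passes its speed limit or range.

## Robot

A 7-joint arm with a two-finger parallel gripper is mounted at the origin on a cart in front of the work surface, level with it; the furniture and walls round the work are solid. World frame = base frame: x ahead of the robot, y to its left, z up, the work surface at z = 0. Lengths are in m, angles in rad, forces in N, time in s.
With the tool pointing down it reaches from about 0.4 to 0.75 m from the base axis. Payload 19.5 kg.
Tool frame: the origin (TCP) lies on the centre line of the jaws, within the pads' length; the fingertips stand 17 mm ahead of it and the grasp point (between the pads) lies 2 mm behind it (arm.finger_overhang is the distance from the TCP to the fingertips, in m); z points along the fingers, y is the direction in which the jaws open and shut (so a half turn about z gives the same grasp; the last joint's range is limited). The gripper opens to 85 mm and grips with 20 to 120 N. Pads are 22 mm wide; open, the fingers measure 114 mm over their backs; the gripper's body (76 mm by 85 mm) begins 54 mm behind the grasp point. The pads swing forward as they close: fully open they stand 13 mm farther back than shut.
Start: joints at [-1.36, 0.707, -0.028, 1.485, 0.022, 0.951, -0.075], TCP at [0.144, 0.557, 0.248] pointing down, gripper open.
Joint ranges: [-2.71, 2.71], [-0.32, 2.16], [-1.57, 1.52], [0, 2.45], [-1.46, 4.6], [0, 2.02], [-2.83, 2.83]. Speed limits (rad/s): [1.89, 1.89, 2.57, 2.57, 3.01, 3.01, 3.01].

## Interface

Orientations are given as [roll, pitch, yaw] about the fixed x, y, z axes, in that order (R = Rz(yaw) Ry(pitch) Rx(roll)).
In Python, from workcell import arm gives the robot as it stands.
- The arm moves only by the tool arm_command, never from a script. Its argument "plan" is a list of rows, each a list of 3 entries, a list of its own where there are three numbers: the shift along the tool's x, y, z in mm, then the turn, a rotation vector about the tool's x, y, z in rad, then the opening, from 0 (shut) to 1 (fully open). A call has 1 to 12 rows; each row is the pose to reach, as a shift and turn from the pose commanded when the call began, along the tool's axes at that moment; what a row does not reach only later rows make up. A row lasts 1/8 s, in which the tool goes at most 62.5 mm and 10.7 degrees, less where a joint would pass 70% of its speed; a pose out of reach is approached as far as the arm can. A call with a gripper value outside its range is refused whole. The fingers move at their own pace and stop on an object; the grip force is fixed at half the most. Time passes only in rows, so rows that repeat a pose let the fingers close. It gives the time, the measured TCP pose, the force and the opening at its end, in the units of the state.
- arm.state(): the state, without advancing time (a new reading comes with each control period).
- arm.camera(name): name is "scene" or "top" or "wrist"; returns a dict with "color" (420x560x3 uint8, red, green, blue), "range_z" (420x560 float32, m along the optical axis (not along the pixel's ray), 0 where there is no reading), "camera_matrix" (3x3 intrinsics, pixels), "extrinsics" (4x4, takes a point from world to camera coordinates). Camera axes: x right, y up, looking along -z (the intrinsics and any distortion apply to the point x, -y, -z); pixel columns grow to the right and rows downward; lengths in m; the calibration is good to about 2 mm. A picture is of the moment at which its call begins.
- arm.close_job(): hands the job in, once; it reports no verdict.
Trained networks look in a picture, given as the dict that the camera call returned (one of the last four; its "shot" number tells which), for a name from the list of things; names that differ only in an ending like _2 or _b are one class to them, and where a whole thing is asked for, a point or a joint stands for the part that bears it (a point fixed in the world has none). Each returns a list of dicts, best first, with "score" (0 to 1); they miss things now and then, are a little off and sometimes report something else, mostly with a low value. They report only what shows in the picture. A call takes as long as a camera call.
- arm.trace(picture, query): "region" (420x560 bool, what is visible of it) and "rect" ([centre column, centre row, width, height] as shares, 0 to 1, of the picture: columns of its width, rows of its height, round what is visible of it).
- arm.landmark_of(picture, query): "location" ([column, row] as shares, 0 to 1, of the picture: columns of its width, rows of its height: a listed point, or the origin of a listed thing).
The state is a dict: "time": time; "q": joint angles; "joint_velocities": joint speeds; "joint_efforts": joint torques, N m; "position": TCP position; "ee_rot": TCP orientation; "wrist_force": force on the tool from outside, world axes, zero at the start; "moment": the same for the moment, N m; "finger_gap": finger opening in m.
Only numpy, scipy, OpenCV 4.12 (cv2) and the standard library are available. Lean on these libraries where they do the work, as an engineer would, in place of code of your own. Each camera call takes 0.05 s, during which the arm holds its last target. There are 200 camera calls.

## Working session

There is one attempt and no reset: what is moved stays moved. The work goes in short steps, Python scripts to look and compute and a tool call to move; the robot and the scene stay as the last step left them, time stands still between calls to the robot, and variables do not carry over. Pictures are saved under pics/ and viewed, about 8 in all and at most 12, crops included, and the job is handed in when it is done.

Besides the shell and the picture viewer there is one more tool, called after "Emit:" as name([rows], argument=value, ...), one row to a line, values as JSON. arm_command: Moves the arm, as the interface text tells. Its arguments: {"type":"object","properties":{"plan":{"type":"array","items":{"type":"array"}}},"required":["plan"]}

```bash
mkdir -p pics
cat > h.py <<'E'
import numpy as np, cv2
from workcell import arm
def world(p,u,v):
    K=p["camera_matrix"];E=np.linalg.inv(p["extrinsics"])
    u=np.asarray(u);v=np.asarray(v)
    z=p["range_z"][v,u]
    c=np.stack([(u-K[0,2])/K[0,0]*z,-(v-K[1,2])/K[1,1]*z,-z,np.ones_like(z)],-1)
    return (c@E.T)[...,:3]
def save(p,n): cv2.imwrite("pics/"+n,p["color"][...,::-1])
E
python3 - <<'E'
from h import *
s=arm.state();print(s["time"],s["position"],s["ee_rot"],s["finger_gap"],arm.finger_overhang)
ps={n:arm.camera(n) for n in("top","scene")}
cv2.imwrite("pics/a.png",np.hstack([cv2.resize(ps[n]["color"],(400,300)) if 0 else ps[n]["color"] for n in ["top"]])[...,::-1])
save(ps["scene"],"b.png")
for n,p in ps.items():
  for q in["tag_a","flap_a","bin_full_nuts","bin_full_bolts","bin_empty","bin_low","loose_nut","jar","board"]:
    for r in arm.trace(p,q)[:5]:
      m=r["region"]; v,u=np.nonzero(m); w=world(p,u,v)
      w=w[p["range_z"][v,u]>0]
      print(n,q,round(r["score"],2),(np.array(r["rect"])*[560,420,560,420]).round(),np.median(w,0).round(3),np.percentile(w,3,0).round(3),np.percentile(w,97,0).round(3))
  for r in arm.landmark_of(p,"flap_a_edge")[:5]:
    u,v=(np.array(r["location"])*[560,420]).astype(int);print("edge",round(r["score"],2),u,v,world(p,u,v).round(3))
E
```

```text
0.0 [0.14377725 0.55649576 0.24785758] [-3.14056685e+00  6.17421127e-05  2.88880279e+00] 0.08558229239203075 0.017
top tag_a 0.67 [325. 224.  23.  21.] [ 0.425 -0.125  0.055] [ 0.398 -0.16   0.011] [ 0.456 -0.099  0.088]
top tag_a 0.53 [245. 208.  20.  15.] [0.492 0.15  0.058] [0.463 0.125 0.013] [0.516 0.179 0.088]
top flap_a 0.73 [242. 208.  17.  16.] [0.495 0.159 0.069] [0.474 0.137 0.033] [0.516 0.181 0.089]
top flap_a 0.64 [352. 232.  17.  10.] [ 0.404 -0.219  0.073] [ 0.384 -0.243  0.052] [ 0.424 -0.2    0.091]
top flap_a 0.62 [327. 226.  20.  14.] [ 0.425 -0.131  0.07 ] [ 0.403 -0.15   0.048] [ 0.446 -0.111  0.089]
top bin_full_nuts 0.97 [363. 208.  41.  37.] [ 0.491 -0.26   0.058] [ 0.442 -0.318  0.039] [ 0.543 -0.204  0.077]
top bin_full_nuts 0.43 [243. 206.  17.  17.] [0.495 0.158 0.069] [0.474 0.137 0.05 ] [0.515 0.179 0.089]
top bin_full_nuts 0.29 [254. 181.  38.  34.] [0.585 0.118 0.02 ] [0.53  0.059 0.012] [0.635 0.175 0.076]
top bin_full_bolts 0.92 [326. 198.  34.  34.] [ 0.521 -0.135  0.066] [ 0.472 -0.19   0.041] [ 0.573 -0.083  0.084]
top bin_full_bolts 0.2 [362. 21
[... 1793 characters left out ...]
.517 0.063 0.016] [0.644 0.182 0.075]
scene bin_low 0.57 [295. 221.  39.  34.] [0.557 0.005 0.049] [ 0.486 -0.065  0.018] [0.609 0.057 0.076]
scene bin_low 0.15 [252. 216.  11.  16.] [0.493 0.158 0.063] [0.468 0.14  0.05 ] [0.514 0.173 0.085]
scene loose_nut 0.62 [285. 225.   6.   4.] [ 0.44  -0.01   0.078] [ 0.425 -0.024  0.054] [0.469 0.006 0.09 ]
scene loose_nut 0.48 [261. 237.   8.  10.] [0.414 0.059 0.025] [0.402 0.05  0.019] [0.432 0.071 0.029]
scene jar 0.21 [281. 234.  17.  23.] [0.451 0.014 0.021] [ 0.426 -0.02   0.013] [0.501 0.041 0.087]
scene board 0.71 [311. 249. 130.  59.] [ 0.402 -0.134  0.014] [ 0.325 -0.323  0.005] [0.508 0.124 0.019]
edge 0.75 326 238 [ 0.46  -0.171  0.055]
```

Run:
```python
import cv2
a=cv2.imread("pics/a.png")[160:260,220:400];b=cv2.imread("pics/b.png")[185:285,220:400]
f=lambda i:cv2.resize(i,(540,300),interpolation=cv2.INTER_CUBIC)
cv2.imwrite("pics/c.png",cv2.vconcat([f(a),f(b)]))
```

```text
(no output)
```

View pics/c.png

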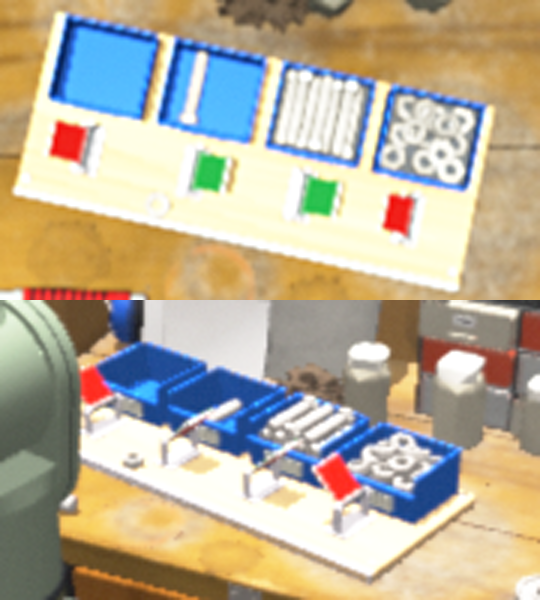

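The picture shows, left to right in the top view: empty (red, correct), low (green, wrong), bolts (green, correct), nuts (red, wrong). The loose nut is in front of tag 2. So I flip tag 2 to the left, with its pin at about (0.460, 0.013), and tag 4 to the right, with its pin at about (0.400, -0.239). The board's y axis is nearly parallel to tool y.

Emit:
arm_command([
  [[-60, -27, 0], [0, 0, 0], 0],
  [[-120, -54, 0], [0, 0, 0], 0],
  [[-180, -81, 0], [0, 0, 0], 0],
  [[-240, -108, 0], [0, 0, 0], 0],
  [[-300, -136, 0], [0, 0, 0], 0],
  [[-320, -190, 0], [0, 0, 0], 0],
  [[-340, -245, 0], [0, 0, 0], 0],
  [[-360, -300, 0], [0, 0, 0], 0],
  [[-380, -355, 0], [0, 0, 0], 0],
  [[-400, -410, 0], [0, 0, 0], 0],
  [[-425, -460, 0], [0, 0, 0], 0],
  [[-443, -509, 0], [0, 0, 0], 0],
])

```text
time: 2.6
position: [0.4457, -0.0489, 0.2485]
ee_rot: [3.142, 0.001, 2.888]
wrist_force: [0.2, 1.4, -0.2]
finger_gap: -0.0001
```

Emit:
arm_command([
  [[0, 0, 0], [0, 0, 0], 0],
])

```text
time: 2.72
position: [0.4454, -0.0506, 0.2483]
ee_rot: [-3.14, 0.0, 2.883]
wrist_force: [0.4, 0.5, -0.2]
finger_gap: 0.0002
```

Run:
```python
from h import *
p=arm.camera("wrist");save(p,"w1.png")
s=arm.state();print(s["position"],s["ee_rot"])
for q in["tag_a","flap_a","loose_nut"]:
  for r in arm.trace(p,q)[:4]:
      v,u=np.nonzero(r["region"]); w=world(p,u,v)
      w=w[p["range_z"][v,u]>0]; o=np.array([.4597,.0132,0]);B=np.array([[.973,-.231,0],[.231,.973,0],[0,0,1]]);w=(w-o)@B.T
      print(q,round(r["score"],2),(np.array(r["rect"])*[560,420,560,420]).round(),np.median(w,0).round(3),np.percentile(w,2,0).round(3),np.percentile(w,98,0).round(3))
```

```text
[ 0.44535791 -0.04830154  0.24830508] [-3.14137559e+00  8.95660140e-05  2.88567950e+00]
tag_a 0.94 [489. 174. 107.  67.] [-0.001  0.142  0.058] [-0.03   0.118  0.016] [0.027 0.17  0.086]
tag_a 0.9 [330. 177.  42.  65.] [-0.005 -0.011  0.063] [-0.031 -0.037  0.014] [0.026 0.016 0.087]
tag_a 0.8 [103. 184.  41.  70.] [-0.008 -0.246  0.052] [-0.032 -0.269  0.014] [ 0.027 -0.218  0.086]
tag_a 0.63 [195. 189.  59.  56.] [-0.003 -0.147  0.069] [-0.024 -0.166  0.049] [ 0.02  -0.124  0.086]
flap_a 0.69 [329. 184.  44.  60.] [-0.002 -0.017  0.07 ] [-0.023 -0.037  0.05 ] [0.02  0.005 0.087]
flap_a 0.64 [195. 185.  59.  57.] [-0.003 -0.147  0.069] [-0.024 -0.166  0.049] [ 0.02  -0.124  0.086]
flap_a 0.59 [500. 179.  76.  55.] [-0.001  0.151  0.068] [-0.023  0.129  0.013] [0.022 0.196 0.087]
flap_a 0.56 [104. 189.  35.  55.] [-0.003 -0.235  0.073] [-0.024 -0.26   0.049] [ 0.021 -0.217  0.087]
loose_nut 0.77 [373. 129.  34.  25.] [-0.049  0.036  0.026] [-0.062  0.022  0.014] [-0.036  0.049  0.028]
```

View pics/w1.png

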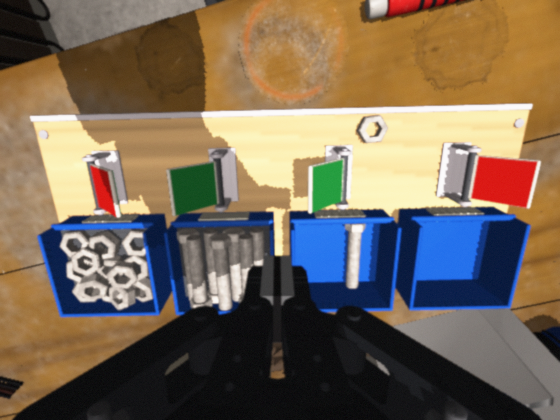

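The wrist view agrees with the map to about 2 mm: nuts red at (103,185), bolts green (192,188), low green (327,185), empty red (500,180). The finger is right of tag 2, so I go down and push left.

Emit:
arm_command([
  [[0, 0, 60], [0, 0, 0], 0],
  [[0, 0, 115], [0, 0, 0], 0],
  [[0, 0, 150], [0, 0, 0], 0],
  [[0, 0, 161], [0, 0, 0], 0],
  [[0, 10, 161], [0, 0, 0], 0],
  [[0, 20, 161], [0, 0, 0], 0],
  [[0, 30, 161], [0, 0, 0], 0],
  [[0, 40, 161], [0, 0, 0], 0],
  [[0, 50, 161], [0, 0, 0], 0],
  [[0, 60, 161], [0, 0, 0], 0],
  [[0, 68, 161], [0, 0, 0], 0],
  [[0, 68, 161], [0, 0, 0], 0],
])

```text
time: 4.42
position: [0.4625, 0.0194, 0.0873]
ee_rot: [-3.142, 0.0, 2.889]
wrist_force: [0.5, -0.5, 0.7]
finger_gap: 0.0002
```

Emit:
arm_command([
  [[0, 0, -55], [0, 0, 0], 0],
  [[0, 0, -110], [0, 0, 0], 0],
  [[-1, -50, -120], [0, 0, 0], 0],
  [[-2, -100, -120], [0, 0, 0], 0],
  [[-3, -150, -120], [0, 0, 0], 0],
  [[-4, -190, -120], [0, 0, 0], 0],
  [[-4, -198, -120], [0, 0, 0], 0],
  [[-4, -198, -120], [0, 0, 0], 0],
])

```text
time: 5.42
position: [0.4167, -0.1737, 0.2073]
ee_rot: [3.142, -0.0, 2.888]
wrist_force: [0.7, 0.3, -0.0]
finger_gap: 0.0
```

Run:
```python
from h import *
p=arm.camera("wrist");save(p,"w2.png")
B=np.array([[.973,-.231,0],[.231,.973,0],[0,0,1]]);o=np.array([.4597,.0132,0])
print(B@(arm.state()["position"]-o))
for r in arm.trace(p,"flap_a")[:4]:
      v,u=np.nonzero(r["region"]); w=world(p,u,v)
      w=w[p["range_z"][v,u]>0]; w=(w-o)@B.T
      print(round(r["score"],2),np.median(w,0).round(3),np.percentile(w,2,0).round(3),np.percentile(w,98,0).round(3))
```

```text
[ 0.00142651 -0.19110796  0.20732287]
0.95 [-0.003 -0.237  0.07 ] [-0.024 -0.26   0.048] [ 0.02  -0.218  0.087]
0.95 [-0.003 -0.148  0.071] [-0.024 -0.167  0.05 ] [ 0.02  -0.125  0.087]
0.63 [-0.001  0.019  0.067] [-0.023 -0.001  0.048] [0.021 0.037 0.084]
0.41 [0.099 0.016 0.041] [ 0.042 -0.054  0.017] [0.142 0.055 0.074]
```

View pics/w2.png

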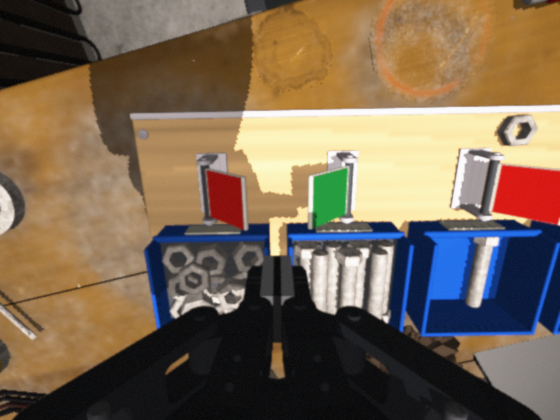

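Tag 2 (upper right, ~(530,190)) now shows red; the fingertip is centred in the gap between flap 3 (328,195) and flap 4 (225,198). Next I go down and push right.

Emit:
arm_command([
  [[0, -2, 50], [0, 0, 0], 0],
  [[0, -2, 90], [0, 0, 0], 0],
  [[0, -2, 120], [0, 0, 0], 0],
  [[0, -2, 120], [0, 0, 0], 0],
  [[0, -12, 120], [0, 0, 0], 0],
  [[0, -22, 120], [0, 0, 0], 0],
  [[0, -32, 120], [0, 0, 0], 0],
  [[0, -42, 120], [0, 0, 0], 0],
  [[0, -52, 120], [0, 0, 0], 0],
  [[0, -62, 120], [0, 0, 0], 0],
  [[0, -72, 120], [0, 0, 0], 0],
  [[0, -72, 120], [0, 0, 0], 0],
])

```text
time: 7.02
position: [0.3985, -0.2442, 0.0873]
ee_rot: [-3.141, 0.0, 2.888]
wrist_force: [0.3, 0.0, -0.1]
finger_gap: -0.0
```

Emit:
arm_command([
  [[0, 0, -55], [0, 0, 0], 0],
  [[0, 0, -110], [0, 0, 0], 0],
  [[0, 0, -150], [0, 0, 0], 0],
  [[0, 0, -150], [0, 0, 0], 0],
])

```text
time: 7.52
position: [0.3995, -0.2436, 0.2396]
ee_rot: [-3.141, 0.004, 2.889]
wrist_force: [-0.9, 0.1, -0.1]
finger_gap: -0.0003
```

Run:
```python
from h import *
a=arm.camera("top");w=arm.camera("wrist")
t=cv2.resize(a["color"][150:270,210:410],(560,336),interpolation=cv2.INTER_CUBIC)
cv2.imwrite("pics/d.png",np.vstack([t,w["color"][:264]])[...,::-1])
print(arm.state()["time"])
```

```text
7.625
```

View pics/d.png

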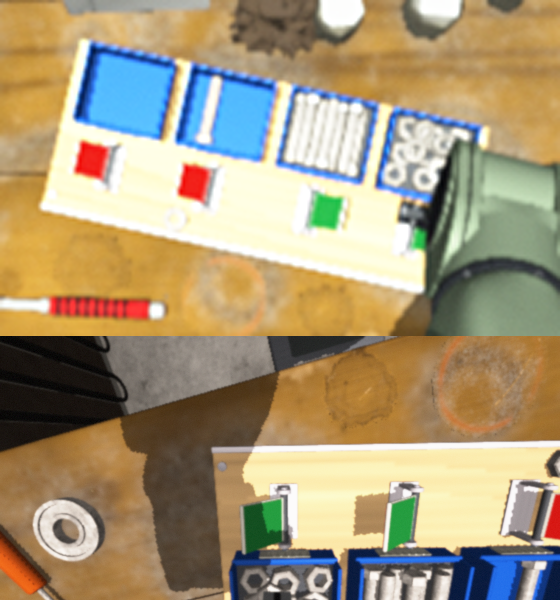

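The picture shows red, red, green, green for empty, low, bolts, nuts. In the top view the tags are at (92,158), (195,182), (326,212) and (418,238), and the loose nut is undisturbed at (175,215). The arm is clear.

```bash
python3 -c "
from workcell import arm
print(arm.state()['wrist_force']);print(arm.close_job())"
```

```text
[-1.17528108  0.75207426 -0.29649018]
the job is handed in; nothing more can be done
None
```

The tags now match the bins: the full nuts and bolts bins show green, and the empty and nearly empty bins show red. Two tags were wrong, and I pushed each over with the closed fingertips: the nearly empty bin's from green to red, and the nuts bin's from red to green. The other two were already right, and I left them alone.

The last top and wrist pictures confirmed all four colours. The loose nut and screwdriver looked undisturbed; the jar was not in the last views. The arm was clear, about 150 mm above the tags, with wrist forces reading no more than about 1.4 N throughout. I handed the job in at about 7.6 s, and no check failed or disagreed.

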